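Slide the plate carrier along its rails into the notches and turn the keeper over it

TASK

The white carrier board with the well plate on it lies loose on the rails of the low stand. Pushing with the fingertips only and lifting nothing, slide the board along the rails, away from the robot, until it drops into its locating notches, and then swing the keeper on the left fence fully in over the board. Do not handle the plate, which rides along on the board, and leave the things round the stand alone.

Things in the scene. Friction and masses are not known exactly. Their poses are not given: they have to be found in the camera images.
- stand: Low fixed stand, 255 mm long (x -115 to 140), 200 wide: two aluminium rails on a 6 mm grey base plate. Origin on the worktop; x along the rails away from the robot, y left, z up. Rails' running surface at z = 40 mm; gap between them (y -40 to 40) open to the base plate. Fences outside them (y 81.5 to 95.5 mm either side, top z = 54.5) guide the board with 1.5 mm play a side.
- notch_mark (a point): Where the board's origin lies once dropped in: x = 50, y = 0, z = 34 mm in the stand's frame. Four notches, one a foot, 18 mm long and 6 mm deep: inner tracks at x = 100 mm, outer tracks at x = 0. Two end stops on the rails (top z = 60 mm) stand 16 mm beyond the dropped board's leading edge.
- board: Loose white carrier board 130 (x, along the rails) x 160 x 12 mm, about 0.25 kg, on four 12 x 12 mm feet 7 mm high. Origin at its centre at the soles of the feet, axes as the stand's. On the rails its underside is at 47 mm, top 59 mm above the worktop; at the notches all feet drop together and it lies 6 mm lower, with 3 mm play either way along the rails. Starts 45 to 85 mm short.
- board_back (a point): Middle of the board's near edge face, half way up its 12 mm thickness (x = -65, z = 13 mm in the board's frame): the place to push. Sliding takes 1 to 3 N (a brief peak at first touch); once the board has dropped, further pushing meets the notch walls and the force climbs. Shoved fast (over about 0.3 m/s) it may skip the notches.
- plate: White 96-well plate, 85 x 128 x 14 mm, loose within 5 mm rims on the board. Origin at the centre of its underside, 19 mm above and 15 mm ahead (x) of the board's origin. It rides along and is not to be taken off.
- keeper (a joint): Angle of the keeper, a flat steel turn-button on an upright axis on the left fence. 0: arm points along the fence towards the robot; negative: swung out to the left, where it starts (-0.9 to -0.1); 1.57: straight across over the board; stop at 1.6. Stays where left; about 1 N at the knob turns it. It clears the board only once the board has dropped.
- keeper_knob (a point): Top centre of the black upright knob (14 mm diameter) at the keeper's end, 45 mm from the pivot, top 82.5 mm above the worktop. The arm is 12 mm wide, 6 mm thick, its underside 55.5 mm and top 61.5 mm above the worktop.
- keeper_pivot (a point): The keeper's pivot axis, at the underside of its arm (x = 0, y = 88.5 mm, z = 55.5 mm in the stand's frame).
- beaker: Bystander: small beaker, 50 mm wide, 60 mm high, by the stand's far left. Origin under its centre.
- amber: Bystander: brown bottle, 50 mm wide, 108 mm high, left of the stand's far end. Origin under its centre.
- petri: Bystander: small round dish with lid, 60 mm wide, 16 mm high, right of the stand. Origin under its centre.
- tape: Bystander: roll of tape lying flat, 80 mm wide, 19 mm high, right of the stand. Origin under its centre.
- carton: Bystander: white carton, 55 x 115 x 55 mm, at the left. Origin under its centre.
- marker: Bystander: red and white marker pen lying flat, 130 mm long, 11 mm thick, to the right. Origin under its centre.

How it is judged (in metres and radians):
On the way, in this order (a step that is already met when the one before it is completed fails the run):
1. the board has dropped into its notches, keeper still open (z of board in the frame of stand below 0.0358 m and x of board in the frame of stand between 0.044 and 0.056 m and angle between board's own z axis and vertical below 0.02 rad), for 0.2 s.
2. the keeper is swung in over the board (value of joint keeper above 1.35 rad), for 0.2 s.
At the end, for the whole second after the job is handed in: The board lies level in its notches (origin within 6 mm of the mark along the rails, dropped to within 1.8 mm of the notch floor, tilt under 0.02 rad), the plate lies flat in its rims on the board (within 8 mm), the keeper stands in over the board (over 1.35 rad), and all is at rest (all of step 1 and value of joint keeper above 1.35 rad and linear speed of board below 0.02 m/s and z of plate in the frame of board between 0.015 and 0.022 m and x of plate in the frame of board between 0.007 and 0.023 m); the robot touches nothing.
It fails at once if the board was lifted off its rails (z of board in the frame of stand above 0.05 m).
It fails at once if the board was tipped (angle between board's own z axis and vertical above 0.15 rad).
It fails at once if the plate was lifted from the board (z of plate in the frame of board above 0.028 m).
It fails at once if the plate was handled (pressed with more than 5 N) (contact force between the fingers and plate above 5 N).
It fails at once if a bystander was moved more than 30 mm (distance of any of beaker, amber, petri, tape, carton, marker from where it was at the start of the episode above 0.03 m).
It also fails if it takes over 51 s, if anything falls off the work surface, if the arm or the gripper's body presses on something with over 40 N, if the wrist force passes 120 N, or if a joint passes its speed limit or range.

ROBOT

A 7-joint arm with a two-finger parallel gripper is mounted at the origin on a cart in front of the work surface, level with it; the furniture and walls round the work are solid. World frame = base frame: x ahead of the robot, y to its left, z up, the work surface at z = 0. Lengths are in mm, angles in rad, forces in N, time in s.
With the tool pointing down it reaches from about 400 to 900 mm from the base axis. Payload 5.6 kg.
Tool frame: the origin (TCP) lies midway between the tips of the shut fingers; the grasp point (between the pads) lies 19 mm behind it; z points along the fingers, y is the line along which they close (so a half turn about z gives the same grasp; the last joint's range is limited). The gripper opens to 92 mm and grips with 3 to 60 N. Pads are 20 mm wide; open, the fingers measure 128 mm over their backs; the gripper's body (75 mm by 189 mm) begins 69 mm behind the grasp point.
Start: joints at [-1.253, 0.468, -0.012, 1.603, 0.006, 1.071, -0.056], TCP at [229.507, 608.142, 191.392] pointing down, gripper open.
Joint ranges: [-2.53, 2.53], [-0.31, 2.02], [-1.57, 1.55], [0.28, 2.44], [-1.29, 4.43], [0.15, 1.84], [-2.92, 2.92]. Speed limits (rad/s): [2.57, 2.57, 3.14, 3.14, 3.14, 3.14, 3.14].

INTERFACE

Orientations are given as a unit quaternion [w, x, y, z].
In Python, from bench import telemetry, vision, job_done gives the robot as it stands.
- The arm moves only by the tool jog_arm, never from a script. Its argument "plan" is a list of rows, each an object of numbers: "wx", "wy", "wz": the turn, a rotation vector about the tool's x, y, z in degrees; "x", "y", "z": the shift along the tool's x, y, z in mm; "fingers": the closure in counts, from 0 (fully open) to 255 (shut). A call has 1 to 8 rows; each row shifts and turns the commanded pose from where the row before left it, along the tool's axes as they then stand; what a row does not reach is not made up. A row lasts 1/10 s, in which the tool goes at most 50 mm and 8.59 degrees, less where a joint would pass 70% of its speed; a pose out of reach is approached as far as the arm can. A call with a gripper value outside its range is refused whole. The fingers move at their own pace and stop on an object; the grip force is fixed at half the most. Time passes only in rows, so rows that do not move let the fingers close. It gives the time, the measured TCP pose, the force, the opening and the grip force at its end, in the units of the state.
- telemetry.state(): the state, without advancing time (a new reading comes with each control period).
- vision.camera(name): name is "scene" or "side" or "wrist"; returns (picture, depth): 400x640x3 uint8, blue, green, red; 400x640 float32, mm along the optical axis (not along the pixel's ray), 0 where there is no reading.
- vision.get_calibration(name): a dict with "camera_matrix" (3x3 intrinsics, pixels), "R" (3x3) and "t" (3): a world point X has camera coordinates R X + t. Camera axes: x right, y down, z forward; pixel columns grow to the right and rows downward; lengths in mm; the calibration is good to about 2 mm. A picture is of the moment at which its call begins: read the wrist's pose just before it. get_calibration takes no time and is no camera call; for the wrist camera it gives the pose at the moment of the call.
- job_done(): hands the job in; it is judged then, once.
The state is a dict: "time": time; "q": joint angles; "qvel": joint speeds; "joint_torque": joint torques, N m; "tool_pos": TCP position; "ee_rot": TCP orientation; "force": force on the tool from outside, world axes, zero at the start; "wrist_torque": the same for the moment, N m; "grip_width": finger opening in mm; "finger_force": force on a finger pad.
Only numpy, scipy, OpenCV 4.12 (cv2) and the standard library are available. Lean on these libraries where they do the work, as an engineer would, in place of code of your own. Each camera call takes 0.05 s, during which the arm holds its last target. There are 200 camera calls.

## Working session

There is one attempt and no reset: what is moved stays moved. The work goes in short steps, Python scripts to look and compute and a tool call to move; the robot and the scene stay as the last step left them, time stands still between calls to the robot, and variables do not carry over. Pictures are saved under pics/ and viewed, at most 10 in all, crops included, and the job is handed in when it is done.

Besides the shell and the picture viewer there is one more tool, called by a JSON object that holds its "name" and its "arguments". jog_arm: Moves the arm, as the interface text tells. Its arguments: {"type":"object","properties":{"plan":{"type":"array","items":{"type":"object","properties":{"wx":{"type":"number"},"wy":{"type":"number"},"wz":{"type":"number"},"x":{"type":"number"},"y":{"type":"number"},"z":{"type":"number"},"fingers":{"type":"number"}}}}},"required":["plan"]}

```bash
mkdir -p pics
cat > h.py <<'E'
import numpy as np,cv2
from bench import telemetry,vision
def shot(n):
    c=vision.get_calibration(n); im,d=vision.camera(n)
    K=np.array(c["camera_matrix"]);R=np.array(c["R"]);t=np.array(c["t"])
    v,u=np.mgrid[0:400,0:640]
    P=np.stack([(u-K[0,2])/K[0,0]*d,(v-K[1,2])/K[1,1]*d,d],-1)
    W=(P-t)@R; W[d==0]=np.nan
    return im,W,(K,R,t)
E
python3 - <<'E'
from h import *
for n in("scene","side"):
    im,W,c=shot(n); cv2.imwrite(f"pics/{n}0.png",im); np.save(f"{n}.npy",W)
s=telemetry.state();print(s["time"],s["tool_pos"],s["ee_rot"],s["force"],s["grip_width"])
E
```

```text
0.1 [229.34733313 607.61160035 190.57419434] [-6.84880889e-05  1.79458781e-01  9.83765195e-01 -7.62457614e-04] [-0.308416   -0.07713872 -0.46007   ] 91.83492757590747
```

View pics/scene0.png

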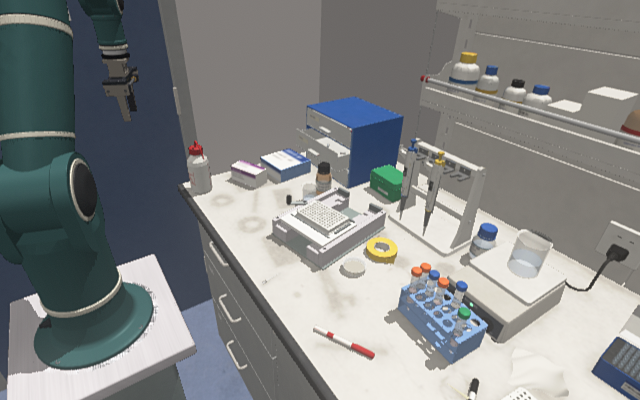

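View pics/side0.png

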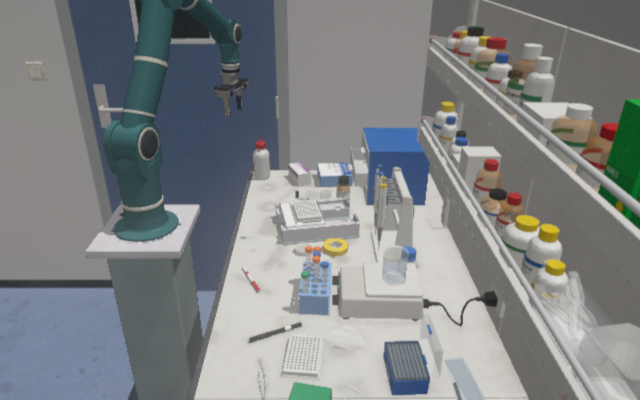

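Scene view: the stand is at about (328,225), with the plate on top and a black knob near (290,199). The side view shows the stand at about (315,220).

Run:
```python
from h import *
W=np.load("scene.npy");im=cv2.imread("pics/scene0.png")
for p in[(328,218),(290,199),(275,238),(322,262),(384,212),(343,190),(324,170),(382,250),(352,267),(310,190),(248,175)]:
    print(p,W[p[1],p[0]].round(0))
c=im[165:285,255:400]; cv2.imwrite("pics/s1.png",cv2.resize(c,None,fx=5,fy=4.9,interpolation=cv2.INTER_CUBIC)[:590])
# top view height map and colour from both cams
S=np.load("side.npy")
for n,w in(("sc",W),("si",S)):
    m=(w[...,2]>48)&(w[...,2]<56.5)&(w[...,0]>250)&(w[...,0]<950)&(abs(w[...,1])<700)
    print(n,m.sum(),np.nanmedian(w[m],0))
```

```text
(328, 218) [554. -35.  73.]
(290, 199) [516.  95.  75.]
(275, 238) [441.  51.  -2.]
(322, 262) [ 475. -123.   25.]
(384, 212) [719. -73.  54.]
(343, 190) [690.  77.  59.]
(324, 170) [676. 158.  95.]
(382, 250) [ 652. -147.   -1.]
(352, 267) [ 532. -168.   15.]
(310, 190) [607. 132.  57.]
(248, 175) [500. 341.  43.]
sc 3158 [639.61361975 -60.50314132  51.81251027]
si 2042 [ 660.66225919 -101.78156321   51.39535869]
```

View pics/s1.png

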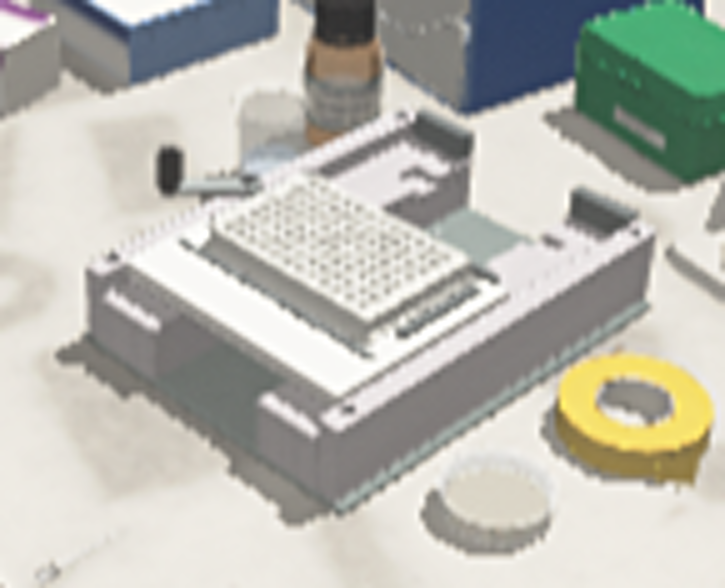

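```bash
cat >> h.py <<'E'
from scipy.optimize import minimize
def rect(P,lo,hi,ctr,r):
    m=(P[...,2]>lo)&(P[...,2]<hi)&(np.hypot(P[...,0]-ctr[0],P[...,1]-ctr[1])<r)
    return P[m]
def fence_fit(P,p0):
    # stand pose (x,y,yaw): fence top points should fall in the strips, and fill them
    Q=rect(P,52.5,56.5,p0[:2],190)[:,:2]
    def cost(p):
        c,s=np.cos(p[2]),np.sin(p[2]); d=Q-p[:2]
        a=d@[c,s]; b=d@[-s,c]
        e=np.abs(np.abs(b)-88.5)-7; f=np.abs(a-12.5)-127.5
        return np.minimum(np.hypot(np.maximum(e,0),np.maximum(f,0)),8).mean()
    best=min((minimize(cost,[p0[0]+dx,p0[1]+dy,p0[2]+w],method="Nelder-Mead",options=dict(initial_simplex=np.array([p0[0]+dx,p0[1]+dy,p0[2]+w])+np.array([[0,0,0],[8,0,0],[0,8,0],[0,0,.08]]))) for dx in(-15,0,15) for dy in(-15,0,15) for w in(-.1,0,.1)),key=lambda r:r.fun)
    return best.x,best.fun,len(Q)
E
python3 - <<'E'
from h import *
W=np.load("scene.npy")
for p in[(274,220),(321,248),(384,212)]: print(W[p[1]-1:p[1]+2,p[0]].round(0).tolist())
nl,nr,fr=[np.nanmedian(W[y-1:y+2,x],0)[:2] for x,y in[(275,220),(322,247),(384,213)]]
ax=fr-nr; print(np.linalg.norm(ax),np.linalg.norm(nl-nr)); yaw=np.arctan2(ax[1],ax[0]); u=ax/np.linalg.norm(ax)
o=(nl+nr)/2+u*115; print(o,yaw)
for lst in [W,np.load("side.npy")]: print(fence_fit(lst,[*o,yaw]))
E
```

```text
[[445.0, 60.0, 54.0], [445.0, 59.0, 51.0], [442.0, 55.0, 52.0]]
[[487.0, -101.0, 51.0], [487.0, -101.0, 48.0], [482.0, -108.0, 52.0]]
[[724.0, -68.0, 52.0], [719.0, -73.0, 54.0], [715.0, -78.0, 54.0]]
232.7247700750631 165.4127363690733
[580.1945128  -10.47549399] 0.12424533848176396
(array([ 5.69817487e+02, -6.06306600e+00,  1.77687145e-01]), np.float64(2.365791503486379), 610)
(array([ 5.74069460e+02, -8.55147784e+00,  1.49704034e-01]), np.float64(4.491829154193576), 376)
```

Rough stand pose: (572,-7), yaw about 0.17. I'll move over it for a close look.

{"name": "jog_arm", "arguments": {"plan": [{"x":-33,"y":-33,"z":-14},{"x":-33,"y":-33,"z":-14},{"x":-33,"y":-33,"z":-14},{"x":-33,"y":-33,"z":-14},{"x":-33,"y":-33,"z":-14},{"x":-33,"y":-33,"z":-14},{"x":-33,"y":-33,"z":-14},{"x":-33,"y":-33,"z":-14}]}}

```text
$.plan[0]: bad value
```

{"name": "jog_arm", "arguments": {"plan": [{"x":-33,"y":-33},{"x":-33,"y":-33},{"x":-33,"y":-33},{"x":-33,"y":-33},{"x":-33,"y":-33},{"x":-33,"y":-33},{"wz":-8},{"wz":-8}]}}

```text
$.plan[0]: bad value
```

{"name": "jog_arm", "arguments": {"plan": [{"wz":-8},{"wz":-6},{},{}]}}

```text
$.plan[0]: bad value
```

Run:
```python
from h import *
im,W,c=shot("wrist"); cv2.imwrite("pics/w1.png",im); np.save("w1.npy",W)
s=telemetry.state();print(s["time"],s["tool_pos"],s["ee_rot"],s["force"])
print(fence_fit(W,[572,-7,.17]))
```

```text
0.15 [229.38516865 607.67458124 190.65163987] [-6.55370931e-05  1.79464131e-01  9.83764277e-01 -6.84565671e-04] [-0.20283652 -0.01618854 -0.30314186]
(array([ 5.57e+02, -2.20e+01,  7.00e-02]), np.float64(nan), 0)h.py:21: RuntimeWarning: Mean of empty slice.
  return np.minimum(np.hypot(np.maximum(e,0),np.maximum(f,0)),8).mean()
  ret = ret.dtype.type(ret / rcount)
```

View pics/w1.png

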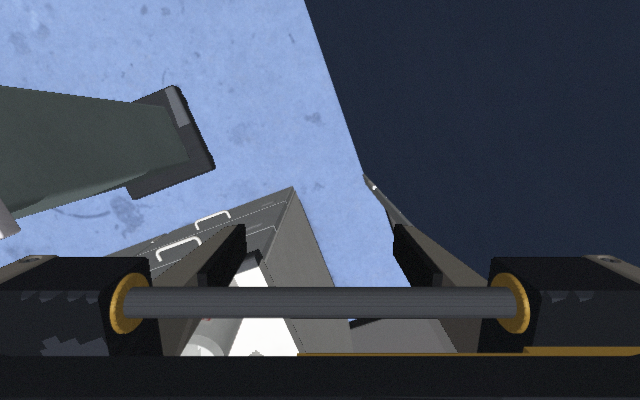

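The rows want every field filled in. The wrist camera sits on the tool's +x side and looks past the fingers.

{"name": "jog_arm", "arguments": {"plan": [{"wx":0,"wy":0,"wz":0,"x":-33,"y":-33,"z":-14,"fingers":0},{"wx":0,"wy":0,"wz":0,"x":-33,"y":-33,"z":-14,"fingers":0},{"wx":0,"wy":0,"wz":0,"x":-33,"y":-33,"z":-14,"fingers":0},{"wx":0,"wy":0,"wz":0,"x":-33,"y":-33,"z":-14,"fingers":0},{"wx":0,"wy":0,"wz":0,"x":-33,"y":-33,"z":-14,"fingers":0},{"wx":0,"wy":0,"wz":0,"x":-33,"y":-33,"z":-14,"fingers":0},{"wx":0,"wy":0,"wz":0,"x":-33,"y":-33,"z":-14,"fingers":0},{"wx":0,"wy":0,"wz":0,"x":-33,"y":-33,"z":-14,"fingers":0}]}}

```text
time: 0.95
tool_pos: [383.6, 265.9, 304.0]
ee_rot: [0.0, 0.179, 0.984, 0.0]
force: [2.0, 0.7, -1.2]
grip_width: 91.6
finger_force: 0.0
```

{"name": "jog_arm", "arguments": {"plan": [{"wx":0,"wy":0,"wz":0,"x":-42,"y":-25,"z":0,"fingers":0},{"wx":0,"wy":0,"wz":0,"x":-42,"y":-25,"z":0,"fingers":0},{"wx":0,"wy":0,"wz":0,"x":-42,"y":-25,"z":0,"fingers":0},{"wx":0,"wy":0,"wz":0,"x":-42,"y":-25,"z":0,"fingers":0},{"wx":0,"wy":0,"wz":0,"x":-42,"y":-25,"z":0,"fingers":0},{"wx":0,"wy":0,"wz":0,"x":-42,"y":-25,"z":0,"fingers":0},{"wx":0,"wy":0,"wz":0,"x":-42,"y":-25,"z":0,"fingers":0},{"wx":0,"wy":0,"wz":-8,"x":0,"y":0,"z":0,"fingers":0}]}}

```text
time: 1.75
tool_pos: [598.6, -7.0, 302.5]
ee_rot: [0.0, 0.114, 0.994, -0.002]
force: [-1.1, -0.4, 0.3]
grip_width: 91.8
finger_force: 0.0
```

{"name": "jog_arm", "arguments": {"plan": [{"wx":0,"wy":0,"wz":-8,"x":0,"y":0,"z":0,"fingers":0},{"wx":0,"wy":0,"wz":-8,"x":0,"y":0,"z":0,"fingers":0},{"wx":0,"wy":0,"wz":-6,"x":0,"y":0,"z":0,"fingers":0},{"wx":0,"wy":0,"wz":0,"x":0,"y":0,"z":0,"fingers":0},{"wx":0,"wy":0,"wz":0,"x":0,"y":0,"z":0,"fingers":0}]}}

```text
time: 2.25
tool_pos: [596.4, 0.3, 303.2]
ee_rot: [-0.0, -0.08, 0.997, 0.0]
force: [0.4, -0.2, 0.2]
grip_width: 91.8
finger_force: 0.0
```

Run:
```python
from h import *
im,W,c=shot("wrist"); cv2.imwrite("pics/w2.png",im); np.save("w2.npy",W)
s=telemetry.state();print(s["time"],s["tool_pos"],s["ee_rot"],s["force"])
print(-c[1].T@c[2]); print(fence_fit(W,[572,-7,.17]))
```

```text
2.3 [5.96441814e+02 4.12555809e-01 3.03257281e+02] [-1.20615726e-04 -8.01902134e-02  9.96779572e-01  1.88001798e-05] [-0.54049635  0.91733037  0.60817913]
[529.4536506  -10.30506173 496.50566919]
(array([ 5.70745518e+02, -6.81146568e+00,  1.87014999e-01]), np.float64(0.28192772585390924), 3069)
```

View pics/w2.png

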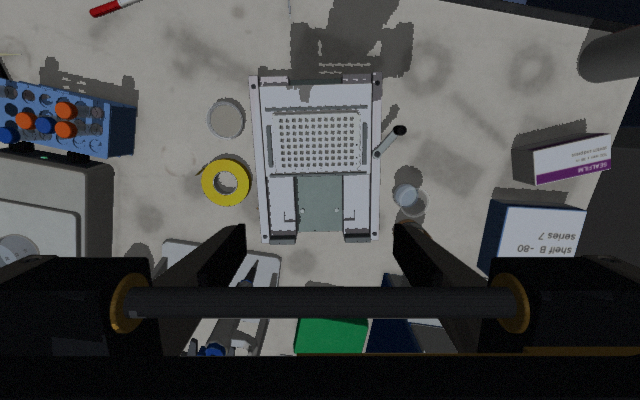

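Wrist view: board spans rows 82–175, near edge at row ~82. The knob is at (399,130) and the pivot at (377,153), so the keeper is swung out left.

Run:
```python
from h import *
W=np.load("w2.npy"); p,f,n=fence_fit(W,[571,-7,.187])
c,s=np.cos(p[2]),np.sin(p[2]); R=np.array([[c,-s],[s,c]])
L=(W[...,:2]-p[:2])@R; z=W[...,2]
def ext(m,t): print(t,m.sum(),np.percentile(L[m],[.5,2,50,98,99.5],0).round(1).tolist(),np.median(z[m]).round(1))
near=(abs(L[...,1])<100)&(abs(L[...,0])<180)
ext(near&(z>52.5)&(z<56.5)&(abs(L[...,1])>80)&(L[...,0]<160),"fence")
ext(near&(z>57)&(z<61)&(abs(L[...,1])<79)&(L[...,0]<70),"board")
ext(near&(z>70)&(z<86)&(abs(L[...,1])<79)&(L[...,0]<90),"plate")
k=(L[...,1]>60)&(L[...,1]<150)&(abs(L[...,0])<60)&(z>78)&(z<90); ext(k,"knob")
im=cv2.imread("pics/w2.png"); print(L[130,399],z[130,399],L[153,377])
print(np.degrees(p[2]), R@[-1,0])
```

```text
fence 2957 [[-113.8, -95.2], [-111.0, -94.7], [0.5, -81.6], [132.4, 94.5], [137.4, 95.2]] 54.4
board 4031 [[-99.8, -78.5], [-99.0, -77.5], [-75.1, -0.1], [25.0, 77.5], [25.8, 78.6]] 59.1
plate 3712 [[-59.3, -60.2], [-58.4, -58.7], [-21.2, -0.0], [18.1, 59.1], [19.2, 60.5]] 73.1
knob 85 [[-40.8, 111.4], [-40.0, 111.7], [-34.1, 117.4], [-28.2, 124.4], [-27.3, 124.5]] 82.4
[-34.19824071 114.79368036] 81.60754819880813 [-1.82244244 88.2370259 ]
10.715170126482253 [-0.9825636  -0.18592677]
```

Stand is at (570.7,-6.8), yaw 10.7°. The board origin sits at x≈-35, so it has to go 85 mm. I'll come down behind it with the open fingers.

{"name": "jog_arm", "arguments": {"plan": [{"wx":0,"wy":0,"wz":-1.5,"x":0,"y":0,"z":0,"fingers":0},{"wx":0,"wy":0,"wz":0,"x":38,"y":-0.5,"z":25,"fingers":0},{"wx":0,"wy":0,"wz":0,"x":38,"y":-0.5,"z":25,"fingers":0},{"wx":0,"wy":0,"wz":0,"x":38,"y":-0.5,"z":25,"fingers":0},{"wx":0,"wy":0,"wz":0,"x":38,"y":-0.5,"z":25,"fingers":0},{"wx":0,"wy":0,"wz":0,"x":0,"y":0,"z":40,"fingers":0},{"wx":0,"wy":0,"wz":0,"x":0,"y":0,"z":40,"fingers":0},{"wx":0,"wy":0,"wz":0,"x":0,"y":0,"z":0,"fingers":0}]}}

```text
time: 3.1
tool_pos: [443.8, -30.2, 120.0]
ee_rot: [-0.004, -0.094, 0.996, -0.0]
force: [-0.7, -0.0, 0.4]
grip_width: 92.0
finger_force: 0.0
```

```bash
cat >> h.py <<'E'
p=[570.7,-6.8,.187]
def where():
    s=telemetry.state(); t=np.array(s["tool_pos"]); c,sn=np.cos(p[2]),np.sin(p[2]); R=np.array([[c,-sn],[sn,c]])
    q=s["ee_rot"]; from scipy.spatial.transform import Rotation as Ro
    x=Ro.from_quat([q[1],q[2],q[3],q[0]]).as_matrix()[:,0]
    print(s["time"],"stand xy",((t[:2]-p[:2])@R).round(1),"z",t[2].round(1),"head-yaw deg",np.degrees(np.arctan2(-x[1],-x[0])-p[2]).round(2),"F",(np.array(s["force"])[:2]@R).round(1),np.round(s["force"][2],1),s["grip_width"])
E
python3 -c "from h import *;where()"
```

```text
3.1 stand xy [-129.     0.6] z 120.0 head-yaw deg 0.11 F [-0.7  0.1] 0.4 92.00504605829809
```

{"name": "jog_arm", "arguments": {"plan": [{"wx":0,"wy":0,"wz":0,"x":0,"y":0,"z":36,"fingers":0},{"wx":0,"wy":0,"wz":0,"x":0,"y":0,"z":24,"fingers":0},{"wx":0,"wy":0,"wz":0,"x":0,"y":0,"z":12,"fingers":0},{"wx":0,"wy":0,"wz":0,"x":0,"y":0,"z":0,"fingers":0},{"wx":0,"wy":0,"wz":0,"x":0,"y":0,"z":0,"fingers":0}]}}

```text
time: 3.6
tool_pos: [448.8, -30.1, 52.6]
ee_rot: [0.001, -0.094, 0.996, -0.0]
force: [-0.3, 0.1, 0.2]
grip_width: 91.8
finger_force: 0.0
```

```bash
python3 -c "from h import *;where()"
```

```text
3.6 stand xy [-124.1   -0.2] z 52.6 head-yaw deg 0.11 F [-0.2  0.2] 0.2 91.77678962349655
```

{"name": "jog_arm", "arguments": {"plan": [{"wx":0,"wy":0,"wz":0,"x":0,"y":0,"z":4,"fingers":0},{"wx":0,"wy":0,"wz":0,"x":-4,"y":0,"z":0,"fingers":0},{"wx":0,"wy":0,"wz":0,"x":-5,"y":0,"z":0,"fingers":0},{"wx":0,"wy":0,"wz":0,"x":-5,"y":0,"z":0,"fingers":0},{"wx":0,"wy":0,"wz":0,"x":-6,"y":0,"z":0,"fingers":0},{"wx":0,"wy":0,"wz":0,"x":-6,"y":0,"z":0,"fingers":0},{"wx":0,"wy":0,"wz":0,"x":-6,"y":0,"z":0,"fingers":0},{"wx":0,"wy":0,"wz":0,"x":-6,"y":0,"z":0,"fingers":0}]}}

```text
time: 4.4
tool_pos: [485.5, -22.9, 47.3]
ee_rot: [-0.0, -0.094, 0.996, -0.0]
force: [-0.4, -0.3, 1.0]
grip_width: 91.8
finger_force: 0.0
```

```bash
python3 -c "from h import *;where()"
```

```text
4.4 stand xy [-86.7   0.1] z 47.3 head-yaw deg 0.11 F [-0.4 -0.2] 1.0 91.7632757620192
```

```bash
cat >> h.py <<'E'
def board():
    im,W,c=shot("wrist"); cs,sn=np.cos(p[2]),np.sin(p[2]); R=np.array([[cs,-sn],[sn,cs]])
    L=(W[...,:2]-p[:2])@R; z=W[...,2]
    for t,lo,hi in(("top",50,62),("plate",64,84)):
        m=(abs(L[...,1])<76)&(abs(L[...,0])<160)&(z>lo)&(z<hi)
        if m.sum(): print(t,m.sum(),np.percentile(L[m],[1,50,99],0).round(1).tolist(),np.median(z[m]).round(1))
    return im
E
python3 - <<'E'
from h import *
where(); im=board(); cv2.imwrite("pics/w3.png",im)
E
```

```text
4.4 stand xy [-86.7   0.1] z 47.3 head-yaw deg 0.11 F [-0.4 -0.2] 1.0 91.7632757620192
top 11153 [[-100.5, -74.5], [-84.4, 0.7], [-0.8, 74.9]] 59.1
plate 9616 [[-96.7, -69.2], [-22.8, -1.9], [-2.8, 68.2]] 72.9
```

View pics/w3.png

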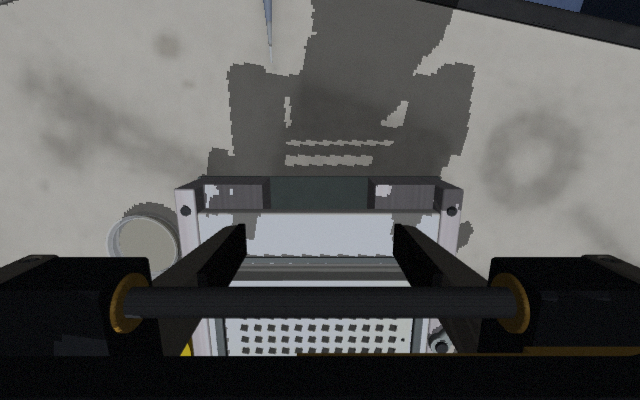

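The board hasn't moved: its near edge is still at row ~212. The open fingers (tips at rows ~225–290) are passing above it, because the tips retract when the gripper opens. I'll back off, shut the fingers and push at the centre.

{"name": "jog_arm", "arguments": {"plan": [{"wx":0,"wy":0,"wz":0,"x":0,"y":0,"z":-10,"fingers":0},{"wx":0,"wy":0,"wz":0,"x":15,"y":0,"z":-10,"fingers":0},{"wx":0,"wy":0,"wz":0,"x":15,"y":0,"z":0,"fingers":0},{"wx":0,"wy":0,"wz":0,"x":12,"y":0,"z":0,"fingers":255},{"wx":0,"wy":0,"wz":0,"x":0,"y":0,"z":0,"fingers":255},{"wx":0,"wy":0,"wz":0,"x":0,"y":0,"z":0,"fingers":255},{"wx":0,"wy":0,"wz":0,"x":0,"y":0,"z":0,"fingers":255},{"wx":0,"wy":0,"wz":0,"x":0,"y":0,"z":0,"fingers":255}]}}

```text
time: 5.25
tool_pos: [444.3, -30.8, 67.4]
ee_rot: [0.0, -0.094, 0.996, -0.0]
force: [-0.2, 0.4, -0.4]
grip_width: 53.9
finger_force: 0.0
```

```bash
python3 -c "from h import *;where()"
```

```text
5.25 stand xy [-1.287e+02 -1.000e-01] z 67.4 head-yaw deg 0.13 F [-0.1  0.4] -0.4 53.87493170506462
```

{"name": "jog_arm", "arguments": {"plan": [{"wx":0,"wy":0,"wz":0,"x":0,"y":0,"z":0,"fingers":255},{"wx":0,"wy":0,"wz":0,"x":0,"y":0,"z":0,"fingers":255},{"wx":0,"wy":0,"wz":0,"x":0,"y":0,"z":0,"fingers":255},{"wx":0,"wy":0,"wz":0,"x":0,"y":0,"z":0,"fingers":255},{"wx":0,"wy":0,"wz":0,"x":0,"y":0,"z":10,"fingers":255},{"wx":0,"wy":0,"wz":0,"x":0,"y":0,"z":10,"fingers":255},{"wx":0,"wy":0,"wz":0,"x":0,"y":0,"z":0,"fingers":255},{"wx":0,"wy":0,"wz":0,"x":0,"y":0,"z":0,"fingers":255}]}}

```text
time: 6.05
tool_pos: [443.2, -31.0, 46.8]
ee_rot: [-0.001, -0.094, 0.996, -0.0]
force: [-0.1, -0.7, -0.5]
grip_width: 0.5
finger_force: 0.0
```

```bash
python3 -c "from h import *;where()"
```

```text
6.05 stand xy [-1.298e+02 -1.000e-01] z 46.8 head-yaw deg 0.1 F [-0.2 -0.6] -0.5 0.514862823845439
```

{"name": "jog_arm", "arguments": {"plan": [{"wx":0,"wy":0,"wz":0,"x":-6,"y":0,"z":0,"fingers":255},{"wx":0,"wy":0,"wz":0,"x":-6,"y":0,"z":0,"fingers":255},{"wx":0,"wy":0,"wz":0,"x":-4,"y":0,"z":0,"fingers":255},{"wx":0,"wy":0,"wz":0,"x":-4,"y":0,"z":0,"fingers":255},{"wx":0,"wy":0,"wz":0,"x":-5,"y":0,"z":0,"fingers":255},{"wx":0,"wy":0,"wz":0,"x":-5,"y":0,"z":0,"fingers":255},{"wx":0,"wy":0,"wz":0,"x":-5,"y":0,"z":0,"fingers":255},{"wx":0,"wy":0,"wz":0,"x":-5,"y":0,"z":0,"fingers":255}]}}

```text
time: 6.85
tool_pos: [483.4, -23.3, 47.4]
ee_rot: [0.0, -0.094, 0.996, 0.0]
force: [-0.9, -0.1, -0.3]
grip_width: 0.1
finger_force: 0.0
```

```bash
python3 -c "from h import *;where();board()"
```

```text
6.85 stand xy [-88.8   0.1] z 47.4 head-yaw deg 0.11 F [-0.9  0. ] -0.3 0.11969835262084247
top 8464 [[-100.6, -74.9], [-89.4, -1.9], [-71.6, 75.0]] 58.9
plate 997 [[-99.4, -11.3], [-23.6, 0.1], [-3.8, 12.0]] 73.2
```

Run:
```python
from h import *
where();a=board();im,W,c=shot("side"); sc,W2,c2=shot("scene")
K,R,t=c; X=R@np.array(telemetry.state()["tool_pos"])+t; print((K@X/X[2])[:2])
u,v=(K@X/X[2])[:2].astype(int)
s=cv2.resize(im[v-50:v+50,u-60:u+60],(480,400),interpolation=2)
b=cv2.resize(sc[165:285,255:400],(480,400),interpolation=2)
cv2.imwrite("pics/c1.png",np.hstack([cv2.resize(a,(640,400))[100:400,80:560][:, :],np.zeros((300,0,3),np.uint8)]))
cv2.imwrite("pics/c2.png",cv2.resize(np.hstack([s,b]),(800,334)))
```

```text
6.9 stand xy [-87.8   0.1] z 47.5 head-yaw deg 0.13 F [ 0.5 -0. ] 0.1 0.6529603933245894
top 8785 [[-100.6, -74.9], [-89.0, -1.3], [-70.6, 74.8]] 58.9
plate 993 [[-98.4, -11.2], [-22.6, 0.2], [-3.8, 11.8]] 73.2
[285.88978453 216.44808916]
```

View pics/c2.png

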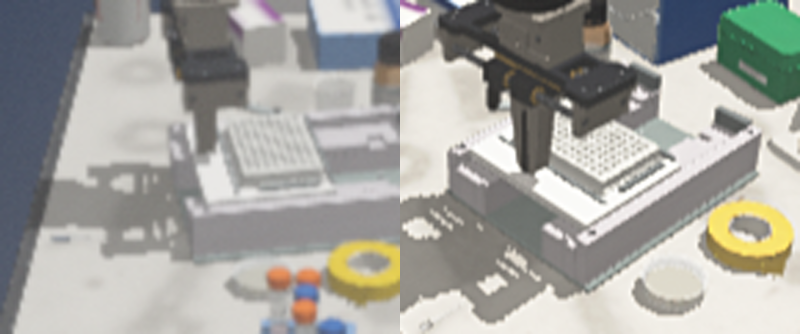

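The picture shows the shut fingertips (right half, about (530,168)) still over the near strip of the board, so they are higher than reported. I'll measure the tip from depth.

Run:
```python
from h import *
where()
c,sn=np.cos(p[2]),np.sin(p[2]); R=np.array([[c,-sn],[sn,c]])
im,W,_=shot("scene")
for v in range(206,236,2):
    print(v,[(*((W[v,u,:2]-p[:2])@R).round(0).astype(int).tolist(),int(W[v,u,2]),int(im[v,u].mean())) for u in (298,301,304,307)])
```

```text
7.05 stand xy [-89.3   0. ] z 47.3 head-yaw deg 0.11 F [0.2 0.3] -0.4 0.41861936101986713
206 [(-100, 6, 130, 83), (-101, -6, 136, 96), (-100, -16, 140, 96), (-92, -18, 138, 85)]
208 [(-100, 6, 124, 83), (-100, -5, 129, 97), (-100, -16, 134, 96), (-93, -19, 133, 86)]
210 [(-100, 6, 118, 93), (-101, -6, 125, 95), (-101, -17, 130, 95), (-90, -16, 124, 86)]
212 [(-99, 6, 112, 93), (-99, -4, 117, 96), (-99, -15, 122, 94), (-89, -16, 118, 86)]
214 [(-101, 5, 107, 94), (-100, -5, 112, 96), (-99, -15, 116, 97), (-88, -15, 111, 86)]
216 [(-100, 6, 100, 94), (-100, -6, 106, 86), (-99, -15, 110, 94), (-88, -15, 105, 85)]
218 [(-99, 6, 93, 93), (-99, -4, 99, 86), (-99, -15, 104, 90), (-89, -15, 100, 85)]
220 [(-101, 5, 89, 90), (-98, -3, 92, 86), (-97, -13, 97, 90), (-89, -15, 93, 85)]
222 [(-98, 8, 79, 86), (-101, -6, 88, 86), (-98, -15, 92, 88), (-88, -14, 86, 85)]
224 [(-98, 8, 73, 117), (-98, -3, 79, 81), (-98, -14, 85, 82), (-86, -13, 79, 97)]
226 [(-89, 18, 57, 212), (-98, -3, 73, 72), (-96, -12, 77, 150), (-73, 2, 58, 255)]
228 [(-95, 11, 58, 165), (-89, 7, 57, 157), (-84, 1, 58, 242), (-79, -5, 58, 250)]
230 [(-100, 6, 56, 166), (-95, 0, 58, 166), (-90, -6, 58, 169), (-84, -11, 58, 249)]
232 [(-101, 5, 51, 145), (-99, -4, 55, 162), (-96, -13, 59, 255), (-89, -16, 56, 249)]
234 [(-70, 39, 9, 113), (-101, -6, 51, 143), (-100, -16, 56, 184), (-95, -22, 57, 253)]
```

The real tips are about 24 mm above the reported TCP z (72 against 47), while x and y agree. I'll back off, go 24 mm lower and check.

{"name": "jog_arm", "arguments": {"plan": [{"wx":0,"wy":0,"wz":0,"x":20,"y":0,"z":0,"fingers":255},{"wx":0,"wy":0,"wz":0,"x":18,"y":0,"z":0,"fingers":255},{"wx":0,"wy":0,"wz":0,"x":0,"y":0,"z":0,"fingers":255},{"wx":0,"wy":0,"wz":0,"x":0,"y":0,"z":12,"fingers":255},{"wx":0,"wy":0,"wz":0,"x":0,"y":0,"z":10,"fingers":255},{"wx":0,"wy":0,"wz":0,"x":0,"y":0,"z":0,"fingers":255},{"wx":0,"wy":0,"wz":0,"x":0,"y":0,"z":0,"fingers":255}]}}

```text
time: 7.8
tool_pos: [445.7, -30.5, 24.7]
ee_rot: [-0.001, -0.094, 0.996, -0.0]
force: [-0.1, -0.7, 0.7]
grip_width: 0.4
finger_force: 0.0
```

```bash
cat >> h.py <<'E'
def tip():
    # lowest finger points of the near faces, seen by the scene camera, above the open gap / board
    s=telemetry.state(); t=np.array(s["tool_pos"])
    im,W,_=shot("scene"); m=(np.hypot(W[...,0]-t[0],W[...,1]-t[1])<16)&(im.mean(-1)<110)&(W[...,2]>30)
    v,u=np.nonzero(m); c,sn=np.cos(p[2]),np.sin(p[2]); R=np.array([[c,-sn],[sn,c]])
    Q=W[m]; o=np.argsort(Q[:,2])[:12]; print("tip",[(*((q[:2]-p[:2])@R).round(0).astype(int).tolist(),int(q[2])) for q in Q[o]])
    return im
E
python3 - <<'E'
from h import *
where(); im=tip(); cv2.imwrite("pics/s2.png",cv2.resize(im[165:285,240:385],(600,496),interpolation=2))
E
```

```text
7.8 stand xy [-1.273e+02 -1.000e-01] z 24.7 head-yaw deg 0.12 F [-0.2 -0.7] 0.7 0.4145774017894254
tip [(-135, 9, 45), (-138, 2, 47), (-137, -5, 48), (-135, -3, 48), (-135, 1, 49), (-135, -10, 50), (-138, -3, 50), (-136, 12, 50), (-137, -9, 50), (-137, 6, 50), (-138, 1, 51), (-124, -13, 51)]
```

View pics/s2.png

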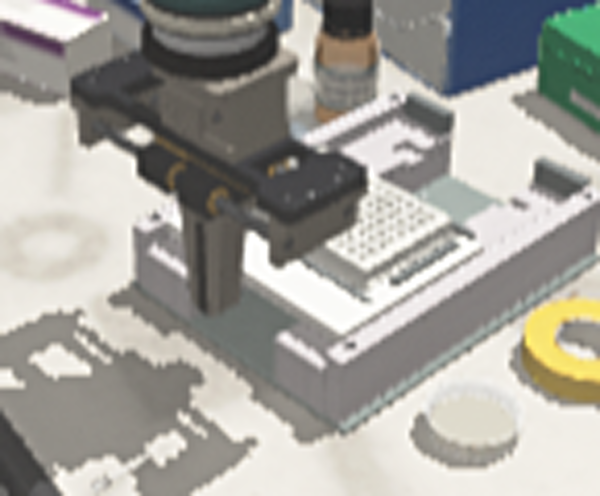

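The tips are now behind the board at z≈46, in front of the near edge at about (215,310). Now I'll push.

{"name": "jog_arm", "arguments": {"plan": [{"wx":0,"wy":0,"wz":0,"x":-6,"y":0,"z":0,"fingers":255},{"wx":0,"wy":0,"wz":0,"x":-5,"y":0,"z":0,"fingers":255},{"wx":0,"wy":0,"wz":0,"x":-4,"y":0,"z":0,"fingers":255},{"wx":0,"wy":0,"wz":0,"x":-4,"y":0,"z":0,"fingers":255},{"wx":0,"wy":0,"wz":0,"x":-5,"y":0,"z":0,"fingers":255},{"wx":0,"wy":0,"wz":0,"x":-6,"y":0,"z":0,"fingers":255},{"wx":0,"wy":0,"wz":0,"x":-6,"y":0,"z":0,"fingers":255},{"wx":0,"wy":0,"wz":0,"x":-6,"y":0,"z":0,"fingers":255}]}}

```text
time: 8.65
tool_pos: [487.5, -22.4, 25.3]
ee_rot: [0.0, -0.094, 0.996, -0.0]
force: [-1.1, -0.2, -1.8]
grip_width: 0.4
finger_force: 0.7
```

```bash
python3 -c "from h import *;where();board()"
```

```text
8.65 stand xy [-84.6   0.1] z 25.3 head-yaw deg 0.11 F [-1.1 -0. ] -1.8 0.36585876490634806
top 1226 [[-95.2, -75.8], [-74.7, -1.1], [-34.3, 75.8]] 57.4
plate 1292 [[-95.4, -13.4], [-94.4, 0.2], [-23.0, 14.2]] 72.9
```

{"name": "jog_arm", "arguments": {"plan": [{"wx":0,"wy":0,"wz":0,"x":-6,"y":0,"z":0,"fingers":255},{"wx":0,"wy":0,"wz":0,"x":-6,"y":0,"z":0,"fingers":255},{"wx":0,"wy":0,"wz":0,"x":-6,"y":0,"z":0,"fingers":255},{"wx":0,"wy":0,"wz":0,"x":-6,"y":0,"z":0,"fingers":255},{"wx":0,"wy":0,"wz":0,"x":-6,"y":0,"z":0,"fingers":255},{"wx":0,"wy":0,"wz":0,"x":-6,"y":0,"z":0,"fingers":255},{"wx":0,"wy":0,"wz":0,"x":-5,"y":0,"z":0,"fingers":255},{"wx":0,"wy":0,"wz":0,"x":-4,"y":0,"z":0,"fingers":255}]}}

```text
time: 9.5
tool_pos: [531.6, -14.0, 25.4]
ee_rot: [0.0, -0.094, 0.996, -0.0]
force: [-2.0, -0.3, 0.4]
grip_width: 0.4
finger_force: 0.9
```

{"name": "jog_arm", "arguments": {"plan": [{"wx":0,"wy":0,"wz":0,"x":-3,"y":0,"z":0,"fingers":255},{"wx":0,"wy":0,"wz":0,"x":-3,"y":0,"z":0,"fingers":255},{"wx":0,"wy":0,"wz":0,"x":-2,"y":0,"z":0,"fingers":255}]}}

```text
time: 9.8
tool_pos: [539.2, -12.6, 25.4]
ee_rot: [0.0, -0.094, 0.996, 0.0]
force: [-0.8, -0.7, 0.1]
grip_width: 0.5
finger_force: 0.8
```

```bash
python3 -c "from h import *;where();board()"
```

```text
9.8 stand xy [-32.    0.2] z 25.4 head-yaw deg 0.11 F [-0.9 -0.5] 0.1 0.487697246357077
top 1256 [[-42.6, -75.8], [-22.1, -2.2], [18.4, 75.7]] 57.2
plate 1287 [[-42.8, -13.4], [-41.8, 0.2], [29.8, 14.3]] 72.8
```

Back edge is at about -22, so roughly 7 mm is left. I'll go gently.

{"name": "jog_arm", "arguments": {"plan": [{"wx":0,"wy":0,"wz":0,"x":-2,"y":0,"z":0,"fingers":255},{"wx":0,"wy":0,"wz":0,"x":-2,"y":0,"z":0,"fingers":255},{"wx":0,"wy":0,"wz":0,"x":-2,"y":0,"z":0,"fingers":255}]}}

```text
time: 10.15
tool_pos: [545.3, -11.5, 25.5]
ee_rot: [0.0, -0.094, 0.996, -0.0]
force: [-1.8, -0.1, 0.5]
grip_width: 0.2
finger_force: 1.0
```

```bash
python3 -c "from h import *;where();board()"
```

```text
10.15 stand xy [-25.8   0.1] z 25.5 head-yaw deg 0.11 F [-1.8  0.2] 0.5 0.21264220202391573
top 1112 [[-36.4, -75.8], [-15.7, -3.5], [35.6, 75.7]] 52.8
plate 1207 [[-36.6, -13.4], [-35.7, 0.2], [41.2, 14.3]] 68.2
```

The top is at 52.8, so the board has dropped. I'll retreat, rise and check everything.

{"name": "jog_arm", "arguments": {"plan": [{"wx":0,"wy":0,"wz":0,"x":0,"y":0,"z":0,"fingers":255},{"wx":0,"wy":0,"wz":0,"x":12,"y":0,"z":0,"fingers":255},{"wx":0,"wy":0,"wz":0,"x":20,"y":0,"z":0,"fingers":255},{"wx":0,"wy":0,"wz":0,"x":0,"y":0,"z":0,"fingers":255},{"wx":0,"wy":0,"wz":0,"x":0,"y":0,"z":-40,"fingers":255},{"wx":0,"wy":0,"wz":0,"x":0,"y":0,"z":-40,"fingers":255},{"wx":0,"wy":0,"wz":0,"x":0,"y":40,"z":-30,"fingers":255},{"wx":0,"wy":0,"wz":0,"x":0,"y":0,"z":0,"fingers":255}]}}

```text
time: 11.0
tool_pos: [508.8, 27.0, 139.4]
ee_rot: [0.004, -0.097, 0.995, 0.002]
force: [-0.1, 1.2, 0.5]
grip_width: 0.5
finger_force: 0.0
```

Run:
```python
from h import *
where()
cs,sn=np.cos(p[2]),np.sin(p[2]); R=np.array([[cs,-sn],[sn,cs]])
for n in("scene","wrist"):
    im,W,c=shot(n); L=(W[...,:2]-p[:2])@R; z=W[...,2]
    m=(abs(L[...,1])<79)&(L[...,0]>-40)&(L[...,0]<120)&(z>49)&(z<62); print(n,m.sum())
    if m.sum(): print("board",np.percentile(L[m],[1,50,99],0).round(1).tolist(),np.percentile(z[m],[20,50,80]))
    m=(abs(L[...,1])<79)&(L[...,0]>0)&(L[...,0]<120)&(z>64)&(z<72)
    if m.sum(): print("plate",np.percentile(L[m],[1,50,99],0).round(1).tolist(),np.median(z[m]))
    m=(L[...,1]>95)&(L[...,1]<140)&(L[...,0]>-60)&(L[...,0]<5)&(z>72)&(z<87)&(im.mean(-1)<70)
    if m.sum(): print("knob",np.percentile(L[m],[1,50,99],0).round(1).tolist(),np.median(z[m]))
```

```text
11.0 stand xy [-54.6  44.7] z 139.4 head-yaw deg 0.46 F [0.2 1.2] 0.5 0.48980993792810684
scene 839
board [[-16.7, -78.2], [14.5, -25.2], [111.0, 76.5]] [51.14290513 52.39372916 55.12123641]
plate [[23.9, -62.2], [60.6, -5.2], [102.4, 58.0]] 65.8191112871336
knob [[-42.0, 109.8], [-37.4, 114.3], [-31.7, 118.1]] 78.35446109089288
wrist 2221
board [[-16.3, -78.5], [-5.4, -33.2], [112.0, 77.7]] [52.24728934 52.94876611 53.55670159]
plate [[70.8, 32.8], [89.0, 44.3], [104.5, 55.1]] 67.14900473650003
knob [[-41.1, 111.0], [-35.9, 116.6], [-28.6, 123.8]] 82.06296342371635
```

The board is seated with the plate on it, and the knob is at (-35,117) in stand axes. I'll come down left of the knob and push it inwards.

{"name": "jog_arm", "arguments": {"plan": [{"wx":0,"wy":0,"wz":0,"x":-6,"y":36,"z":0,"fingers":255},{"wx":0,"wy":0,"wz":0,"x":-6,"y":36,"z":0,"fingers":255},{"wx":0,"wy":0,"wz":0,"x":-6,"y":36,"z":0,"fingers":255},{"wx":0,"wy":0,"wz":0,"x":0,"y":0,"z":30,"fingers":255},{"wx":0,"wy":0,"wz":0,"x":0,"y":0,"z":30,"fingers":255},{"wx":0,"wy":0,"wz":0,"x":0,"y":0,"z":20,"fingers":255},{"wx":0,"wy":0,"wz":0,"x":0,"y":0,"z":0,"fingers":255},{"wx":0,"wy":0,"wz":0,"x":0,"y":0,"z":0,"fingers":255}]}}

```text
time: 11.9
tool_pos: [503.2, 130.0, 54.8]
ee_rot: [-0.001, -0.094, 0.996, -0.001]
force: [0.7, -0.5, -0.4]
grip_width: 0.3
finger_force: 0.0
```

```bash
python3 -c "from h import *;where();tip()"
```

```text
11.9 stand xy [-40.9 146.9] z 54.8 head-yaw deg 0.02 F [ 0.6 -0.7] -0.4 0.32991613022871047
tip [(-51, 148, 81), (-51, 139, 81), (-51, 152, 82), (-52, 142, 83), (-49, 145, 85), (-51, 152, 85), (-52, 146, 85), (-48, 142, 85), (-49, 158, 85), (-52, 138, 85), (-42, 132, 87), (-52, 146, 88)]
```

{"name": "jog_arm", "arguments": {"plan": [{"wx":0,"wy":0,"wz":0,"x":-2,"y":0,"z":11,"fingers":255},{"wx":0,"wy":0,"wz":0,"x":0,"y":0,"z":0,"fingers":255},{"wx":0,"wy":0,"wz":0,"x":0,"y":-6,"z":0,"fingers":255},{"wx":0,"wy":0,"wz":0,"x":0,"y":-6,"z":0,"fingers":255},{"wx":0,"wy":0,"wz":0,"x":0,"y":-6,"z":0,"fingers":255},{"wx":0,"wy":0,"wz":0,"x":0,"y":-7,"z":0,"fingers":255},{"wx":0,"wy":0,"wz":0,"x":0,"y":-7,"z":0,"fingers":255},{"wx":0,"wy":0,"wz":0,"x":0,"y":-7,"z":0,"fingers":255}]}}

```text
time: 12.75
tool_pos: [513.0, 92.3, 44.5]
ee_rot: [0.0, -0.094, 0.996, -0.0]
force: [-0.8, 0.9, 0.1]
grip_width: 0.4
finger_force: 0.6
```

```bash
cat >> h.py <<'E'
def knob():
    cs,sn=np.cos(p[2]),np.sin(p[2]); R=np.array([[cs,-sn],[sn,cs]])
    for n in("scene","wrist","side"):
        im,W,c=shot(n); L=(W[...,:2]-p[:2])@R; z=W[...,2]
        r=np.hypot(L[...,0],L[...,1]-88.5)
        m=(r>36)&(r<54)&(z>72)&(z<86)&(im.mean(-1)<60)&(L[...,0]<20)
        if m.sum(): k=np.median(L[m],0); print(n,m.sum(),"knob",k.round(1),"th",np.arctan2(88.5-k[1],-k[0]).round(2))
E
python3 -c "from h import *;where();knob()"
```

```text
12.75 stand xy [-38.3 108.1] z 44.5 head-yaw deg 0.08 F [-0.6  1. ] 0.1 0.38178610825829734
scene 22 knob [-48.3  86.2] th 0.05
wrist 777 knob [-48.   89.7] th -0.02
```

The knob is following, now at θ≈0.

{"name": "jog_arm", "arguments": {"plan": [{"wx":0,"wy":0,"wz":0,"x":0,"y":-7,"z":0,"fingers":255},{"wx":0,"wy":0,"wz":0,"x":0,"y":-7,"z":0,"fingers":255},{"wx":0,"wy":0,"wz":0,"x":0,"y":-7,"z":0,"fingers":255},{"wx":0,"wy":0,"wz":0,"x":0,"y":-7,"z":0,"fingers":255},{"wx":0,"wy":0,"wz":0,"x":0,"y":0,"z":0,"fingers":255}]}}

```text
time: 13.4
tool_pos: [518.3, 64.4, 44.5]
ee_rot: [0.0, -0.093, 0.996, -0.0]
force: [-0.7, 0.7, -0.2]
grip_width: 0.6
finger_force: 0.0
```

```bash
python3 -c "from h import *;where();knob()"
```

```text
13.4 stand xy [-38.2  79.7] z 44.5 head-yaw deg 0.01 F [-0.5  0.8] -0.2 0.6338404529425773
scene 21 knob [-39.7  56.6] th 0.68
wrist 638 knob [-48.   70.2] th 0.37
```

{"name": "jog_arm", "arguments": {"plan": [{"wx":0,"wy":0,"wz":0,"x":0,"y":8,"z":0,"fingers":255},{"wx":0,"wy":0,"wz":0,"x":14,"y":0,"z":0,"fingers":255},{"wx":0,"wy":0,"wz":0,"x":14,"y":0,"z":0,"fingers":255},{"wx":0,"wy":0,"wz":0,"x":0,"y":0,"z":0,"fingers":255},{"wx":0,"wy":0,"wz":0,"x":0,"y":-18,"z":0,"fingers":255},{"wx":0,"wy":0,"wz":0,"x":0,"y":-18,"z":0,"fingers":255},{"wx":0,"wy":0,"wz":0,"x":0,"y":0,"z":0,"fingers":255},{"wx":0,"wy":0,"wz":0,"x":0,"y":0,"z":0,"fingers":255}]}}

```text
time: 14.35
tool_pos: [496.0, 33.7, 44.4]
ee_rot: [0.0, -0.094, 0.996, 0.0]
force: [-0.1, 1.5, -0.8]
grip_width: 0.6
finger_force: 0.0
```

```bash
python3 -c "from h import *;where();knob()"
```

```text
14.35 stand xy [-65.9  53.7] z 44.4 head-yaw deg 0.09 F [0.2 1.5] -0.8 0.553803550563726
scene 8 knob [-36.4  53.2] th 0.77
```

{"name": "jog_arm", "arguments": {"plan": [{"wx":0,"wy":0,"wz":0,"x":-6,"y":-1,"z":0,"fingers":255},{"wx":0,"wy":0,"wz":0,"x":-6,"y":-1,"z":0,"fingers":255},{"wx":0,"wy":0,"wz":0,"x":-6,"y":-1,"z":0,"fingers":255},{"wx":0,"wy":0,"wz":0,"x":-6,"y":-1,"z":0,"fingers":255},{"wx":0,"wy":0,"wz":0,"x":-6,"y":-1,"z":0,"fingers":255},{"wx":0,"wy":0,"wz":0,"x":-6,"y":0,"z":0,"fingers":255},{"wx":0,"wy":0,"wz":0,"x":-5,"y":0,"z":0,"fingers":255},{"wx":0,"wy":0,"wz":0,"x":0,"y":0,"z":0,"fingers":255}]}}

```text
time: 15.3
tool_pos: [538.1, 36.4, 44.4]
ee_rot: [0.001, -0.095, 0.996, 0.0]
force: [0.1, -0.5, 0.3]
grip_width: 0.5
finger_force: 0.0
```

```bash
python3 -c "from h import *;where();knob()"
```

```text
15.3 stand xy [-24.   48.5] z 44.4 head-yaw deg 0.14 F [-0.  -0.5] 0.3 0.542133257508734
scene 9 knob [-12.8  39.5] th 1.32
wrist 201 knob [-34.3  54.3] th 0.78
```

{"name": "jog_arm", "arguments": {"plan": [{"wx":0,"wy":0,"wz":0,"x":-3,"y":0,"z":0,"fingers":255},{"wx":0,"wy":0,"wz":0,"x":-3,"y":0,"z":0,"fingers":255},{"wx":0,"wy":0,"wz":0,"x":-1,"y":0,"z":0,"fingers":255},{"wx":0,"wy":0,"wz":0,"x":0,"y":0,"z":0,"fingers":255}]}}

```text
time: 15.85
tool_pos: [544.0, 37.2, 44.4]
ee_rot: [0.0, -0.094, 0.996, 0.0]
force: [-0.3, -0.1, -0.4]
grip_width: 0.5
finger_force: 0.0
```

{"name": "jog_arm", "arguments": {"plan": [{"wx":0,"wy":0,"wz":0,"x":10,"y":0,"z":0,"fingers":255},{"wx":0,"wy":0,"wz":0,"x":30,"y":0,"z":0,"fingers":255},{"wx":0,"wy":0,"wz":0,"x":30,"y":0,"z":0,"fingers":255},{"wx":0,"wy":0,"wz":0,"x":0,"y":0,"z":-45,"fingers":255},{"wx":0,"wy":0,"wz":0,"x":0,"y":-30,"z":-45,"fingers":255},{"wx":0,"wy":0,"wz":0,"x":0,"y":-30,"z":-45,"fingers":255},{"wx":0,"wy":0,"wz":0,"x":-20,"y":0,"z":-45,"fingers":255},{"wx":0,"wy":0,"wz":0,"x":0,"y":0,"z":0,"fingers":255}]}}

```text
time: 16.65
tool_pos: [510.0, -27.2, 223.6]
ee_rot: [0.007, -0.094, 0.996, 0.0]
force: [-0.1, 0.6, -0.5]
grip_width: -0.1
finger_force: 0.0
```

Run:
```python
from h import *
where();knob(); im=board(); cv2.imwrite("pics/w9.png",im)
```

```text
16.65 stand xy [-63.4  -8.8] z 223.6 head-yaw deg 0.04 F [0.  0.6] -0.5 -0.12076503778160477
scene 12 knob [-5.9 40. ] th 1.45
wrist 118 knob [-3.2 42.5] th 1.5
top 1911 [[-16.1, -75.4], [-0.0, 24.3], [28.2, 75.0]] 53.3
plate 153 [[-8.2, 36.5], [-4.4, 42.5], [4.9, 49.1]] 81.5
```

View pics/w9.png

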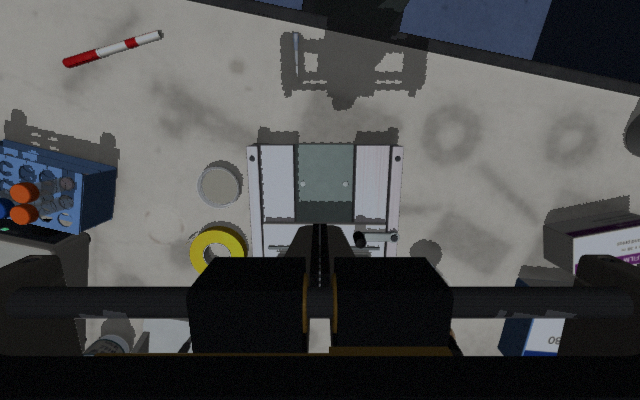

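The keeper lies straight across: knob at (360,238), pivot at (394,238), θ≈1.5. The board is seated and the arm is clear, so I'm handing it in.

```bash
python3 -c "from bench import job_done;print(job_done())"
```

```text
the job is handed in; nothing more can be done
None
```

The job is handed in at about 17 s: the board dropped into its notches (top measured at 53 mm), the plate was still on it when checked after the drop, and the keeper is swung in over the board at about 1.5 rad; no verdict came back.

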